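Roll the pipe up the gutter and lock it at the stop

ROBOT

A 6-joint arm with a two-finger parallel gripper is mounted at the origin on a cart in front of the work surface, level with it; the furniture and walls round the work are solid. World frame = base frame: x ahead of the robot, y to its left, z up, the work surface at z = 0. Lengths are in m, angles in rad, forces in N, time in s.
With the tool pointing down it reaches from about 0.325 to 0.9 m from the base axis. Payload 6.1 kg.
Tool frame: the origin (TCP) lies at the very end of the fingers, on their centre line; the grasp point (between the pads) lies 19 mm behind it; z points along the fingers, y is the line along which they close (so a half turn about z gives the same grasp; the last joint's range is limited). The gripper opens to 87 mm and grips with 3 to 60 N. Pads are 19 mm wide; open, the fingers measure 117 mm over their backs; the gripper's body (75 mm by 190 mm) begins 51 mm behind the grasp point.
Start: joints at [-1.327, 0.22, 1.526, -0, 1.395, -0.126], TCP at [0.226, -0.583, 0.223] pointing down, gripper open.
Joint ranges: [-2.98, 2.98], [-0.91, 2.08], [0.09, 2.57], [-1.24, 4.39], [0.2, 2.65], [-2.68, 2.68]. Speed limits (rad/s): [2.57, 2.57, 3.01, 3.14, 3.14, 3.14].

INTERFACE

Orientations are given as a unit quaternion [w, x, y, z].
In Python, from plant import manip gives the robot as it stands.
- The arm moves only by the shell command python3 -m crank 'ROWS' [OPENING] [FORCE]. ROWS is JSON, a list that holds one entry, the list of rows, each a list of 4 numbers: the shift along the tool's x, y, z in m, then the turn about the tool's z in rad. In form: [[[x, y, z, yaw], ...]]. A call has 1 to 12 rows; each row is the pose to reach, as a shift and turn from the pose commanded when the call began, along the tool's axes at that moment; what a row does not reach only later rows make up. A row lasts 1/12 s, in which the tool goes at most 41.7 mm and 7.16 degrees, less where a joint would pass 70% of its speed; a pose out of reach is approached as far as the arm can. A call with a gripper value outside its range is refused whole. OPENING is the finger opening in m, from 0 to 0.087, set as the call begins (- or left out, the last holds). The fingers move at their own pace and stop on an object; FORCE is the grip in N (left out, the last holds). Time passes only in rows, so rows that repeat a pose let the fingers close. It gives the time, the measured TCP pose, the force, the opening and the grip force at its end, in the units of the state.
- manip.get_obs(): the state, without advancing time (a new reading comes with each control period).
- manip.camera(name): name is "scene" or "top"; returns the picture (384x512x3 uint8, blue, green, red); there is no depth.
- manip.camera_params(name): a dict with "camera_matrix" (3x3 intrinsics, pixels), "view" (4x4, takes a point from world to camera coordinates). Camera axes: x right, y down, z forward; pixel columns grow to the right and rows downward; lengths in m; the calibration is good to about 2 mm. A picture is of the moment at which its call begins. camera_params takes no time and is no camera call.
- manip.finish_job(): hands the job in; it is judged then, once.
The state is a dict: "time": time; "joint_positions": joint angles; "qd": joint speeds; "effort": joint torques, N m; "tcp_pos": TCP position; "tool_rot": TCP orientation; "wrist_force": force on the tool from outside, world axes, zero at the start; "moment": the same for the moment, N m; "grip_width": opening from 0.0 (shut) to 1.0 (fully open); "gripper_force": force on a finger pad.
Only numpy, scipy, OpenCV 4.12 (cv2) and the standard library are available. Lean on these libraries where they do the work, as an engineer would, in place of code of your own. Each camera call takes 0.05 s, during which the arm holds its last target. There are 200 camera calls.

TASK

Push the red pipe offcut so that it rolls up the sloped gutter, over the crest, and lies against the blue end stop where it no longer rolls back; then push the yellow keeper arm fully across behind it. Do not lift the pipe off the gutter, and leave the bearing, the grease pot and the tape roll beside it where they are.

Things in the scene. Friction and masses are not known exactly. Their poses are not given: they have to be found in the camera images.
- gutter: Fixed gutter, aluminium floor between low blue walls, 258 mm long, 122 wide (114 between walls). Origin on the bench under its middle; x = uphill along it, y = left across it, z = up. Floor top is at z = 12 mm at the low end (x = -130), rises straight at 7 degrees to the crest, then falls at 8 degrees to the end stop. Walls stand 10 mm above the floor.
- crest (a point): Crest of the floor, mid-width: x = 85, z = 38.4 mm of the gutter, the same axes. A pipe whose centre is pushed past it runs down to the stop by itself and stays there, its centre then at x = 106, z = 47 mm of the gutter.
- stop (a point): Centre of the face of the blue upright end stop, x = 118, z = 47.5 mm of the gutter. The plate is 124 mm wide and its top is at z = 64 mm.
- low_pins (a point): Midway between the tops of two upright steel pins (8 mm diameter) at x = -76, y = +50 and -50, top z = 35 mm of the gutter. The pipe rests against them at the start. Between them the floor is open for fingers (92 mm wide), and 58 mm of bare floor lies downhill of the pipe.
- ramp (a point): Point on the gutter's floor in the middle of its width, at x = -60 mm of the gutter; its x axis points up along the 7 degree floor, y to the left across the gutter, z square to the sloping floor.
- pipe_center (a point): Centre of the loose red pipe, 24 mm diameter, 110 mm long, about 0.15 kg, smooth paint (slippery, friction about 0.35). It lies across the gutter and rolls along it; its y axis is the pipe's axis, x and z turn as it rolls. At the start it rests against the two low pins.
- keeper (a joint): Angle of the yellow keeper arm, clockwise from above: 0 = pointing downhill and outward, 0.53 = downhill, parallel to the gutter, 2.1 = its limit, straight across the gutter (along its +y) behind the seated pipe. Starts between 0 and 0.4; light friction (about 0.5 N at the knob), stays where it is left.
- keeper_pivot (a point): On the keeper arm's upright pivot, x = 83, y = -76 mm of the gutter, outside the right-hand wall (its axes are the gutter's). The yellow arm is level, 95 mm long from here, 9 mm wide, its underside at z = 49.5 and top at 57.5 mm of the gutter.
- keeper_knob (a point): Middle of the upright black knob on the keeper arm, 12 mm diameter, 30 mm tall (z = 57.5 to 87.5 mm of the gutter), 80 mm from the pivot.
- bearing: Loose steel ball bearing lying flat, 42 mm diameter, 12 mm high, left of the gutter; origin under its centre. A bystander.
- pot: Loose red grease pot with a white lid, 49 mm diameter, 41 mm high, to the right of the gutter; origin under its centre. A bystander.
- tape: Loose roll of black tape lying flat, 62 mm diameter, 19 mm high, to the right of the gutter; origin under its centre. A bystander.
Things that resemble listed ones, but are neither listed nor needed, are in the scene too. What is meant by the part that bears pipe_center is not green or turquoise, and is the larger of those in its own colour.

How it is judged:
By the outcome, as a careful person would: the job done as asked, in the order asked, and still so for the second after the job is handed in, with the robot touching nothing.
It also fails if it takes over 54 s, if anything falls off the work surface, if the arm or the gripper's body presses on something with over 40 N, if the wrist force passes 120 N, or if a joint passes its speed limit or range.

## Working session

There is one attempt and no reset: what is moved stays moved. The work goes in short steps, Python scripts to look and compute and a shell command to move; the robot and the scene stay as the last step left them, time stands still between calls to the robot, and variables do not carry over. Pictures are saved under pics/ and viewed, at most 10 in all, crops included, and the job is handed in when it is done.

```bash
mkdir -p pics
python3 - <<'E'
from plant import manip
import cv2,numpy as np
for n in("scene","top"):
    cv2.imwrite(f"pics/{n}0.png",manip.camera(n)); p=manip.camera_params(n)
    print(n,np.round(p["camera_matrix"],1).tolist(),np.round(p["view"],3).tolist())
o=manip.get_obs();print(o["time"],o["tcp_pos"],o["tool_rot"])
E
```

```text
scene [[383.2, 0.0, 252.2], [0.0, 383.2, 187.7], [0.0, 0.0, 1.0]] [[-0.816, -0.577, 0.012, 0.357], [-0.271, 0.365, -0.891, 0.3], [0.51, -0.73, -0.454, 0.443], [0.0, 0.0, 0.0, 1.0]]
top [[417.8, 0.0, 255.1], [0.0, 417.8, 186.6], [0.0, 0.0, 1.0]] [[0.038, -0.999, -0.005, -0.225], [-0.979, -0.036, -0.2, 0.565], [0.2, 0.013, -0.98, 1.0], [0.0, 0.0, 0.0, 1.0]]
0.1 [ 0.22574118 -0.58222184  0.22155168] [-8.57022099e-04  9.82951980e-01  1.83860456e-01 -6.50725004e-05]
```

View pics/scene0.png

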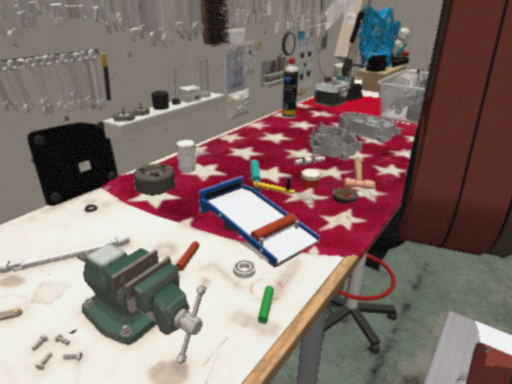

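View pics/top0.png

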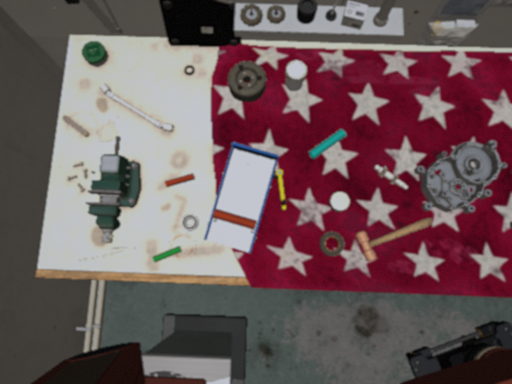

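Candidates for the pipe: the red one in the gutter (top 235,218; scene 273,225), the small red one (top 180,180), a green one (167,253) and a turquoise one (328,143). The one in the gutter fits, because it is red and the larger of the two reds. I'll confirm this in a crop.

```bash
cat > h.py <<'E'
import cv2,numpy as np
from plant import manip
def P(n):
    p=manip.camera_params(n);return np.array(p["camera_matrix"]),np.array(p["view"])
def ray(n,uv):
    K,V=P(n);R=V[:3,:3];d=R.T@np.linalg.inv(K)@[uv[0],uv[1],1];return -R.T@V[:3,3],d/np.linalg.norm(d)
def plane(n,uv,z):
    c,d=ray(n,uv);return c+d*(z-c[2])/d[2]
def tri(a,b):
    (c1,d1),(c2,d2)=ray("top",a),ray("scene",b)
    t=np.linalg.lstsq(np.c_[d1,-d2],c2-c1,rcond=None)[0];p,q=c1+d1*t[0],c2+d2*t[1];return (p+q)/2,np.linalg.norm(p-q)
def proj(n,p):
    K,V=P(n);q=K@(V[:3,:3]@p+V[:3,3]);return q[:2]/q[2]
def blobs(img,lo,hi,amin=15):
    m=cv2.inRange(cv2.cvtColor(img,cv2.COLOR_BGR2HSV),np.array(lo),np.array(hi))
    c,_=cv2.findContours(m,cv2.RETR_EXTERNAL,cv2.CHAIN_APPROX_NONE)
    return [x for x in c if cv2.contourArea(x)>amin]
E
python3 - <<'E'
from h import *
t=cv2.imread("pics/top0.png");s=cv2.imread("pics/scene0.png")
a=cv2.resize(t[135:260,195:305],None,fx=3.6,fy=3.6,interpolation=2)
b=cv2.resize(s[150:270,190:325],None,fx=2.9,fy=2.9,interpolation=2)
H=max(a.shape[0],b.shape[0]);pad=lambda i:cv2.copyMakeBorder(i,0,H-i.shape[0],0,0,0)
cv2.imwrite("pics/crop.png",np.hstack([pad(a),pad(b)]))
for n,i in(("top",t),("scene",s)):
  for k,lo,hi in(("blue",(105,120,50),(125,255,255)),("red",(2,130,60),(12,255,255)),("yel",(22,140,100),(33,255,255))):
    for c in blobs(i,lo,hi):
      r=cv2.minAreaRect(c);print(n,k,cv2.contourArea(c),np.round(cv2.boxPoints(r)).astype(int).tolist(),np.round(r[0],1))
E
```

```text
top blue 108.5 [[231, 148], [232, 142], [278, 153], [276, 159]] [254.4 150.5]
top red 30.0 [[497, 379], [511, 379], [511, 383], [497, 383]] [504. 381.]
top red 231.0 [[146, 378], [204, 378], [204, 383], [146, 383]] [175.  380.5]
top red 240.5 [[213, 216], [215, 210], [255, 221], [253, 228]] [234.1 218.6]
top red 86.5 [[165, 181], [192, 174], [193, 178], [166, 186]] [179.1 179.8]
top yel 86.0 [[276, 169], [282, 169], [284, 200], [278, 200]] [280.  184.6]
scene blue 38.5 [[298, 224], [300, 222], [318, 235], [317, 238]] [308.1 229.8]
scene blue 648.5 [[191, 204], [221, 162], [304, 222], [274, 264]] [247.2 213. ]
scene blue 23.0 [[285, 76], [290, 76], [290, 82], [285, 82]] [287.5  79. ]
scene red 1244.0 [[468, 344], [511, 344], [511, 383], [468, 383]] [489.5 363.5]
scene red 167.0 [[175, 266], [194, 240], [199, 244], [181, 270]] [187.  255.2]
scene red 366.0 [[251, 232], [293, 212], [298, 220], [255, 241]] [274.4 226.4]
scene red 78.5 [[301, 187], [302, 179], [318, 180], [317, 188]] [309.7 183.3]
scene red 6589.5 [[453, 231], [508, -1], [556, 11], [500, 242]] [504.1 120.8]
scene red 10596.5 [[396, 221], [453, -13], [505, 0], [449, 234]] [450.9 110.5]
scene yel 54.0 [[254, 185], [254, 181], [285, 187], [285, 191]] [269.5 185.7]
scene yel 26.5 [[284, 114], [284, 110], [293, 111], [293, 115]] [288.4 112.4]
scene yel 20.5 [[102, 65], [102, 55], [105, 55], [105, 65]] [103.5  60. ]
```

View pics/crop.png

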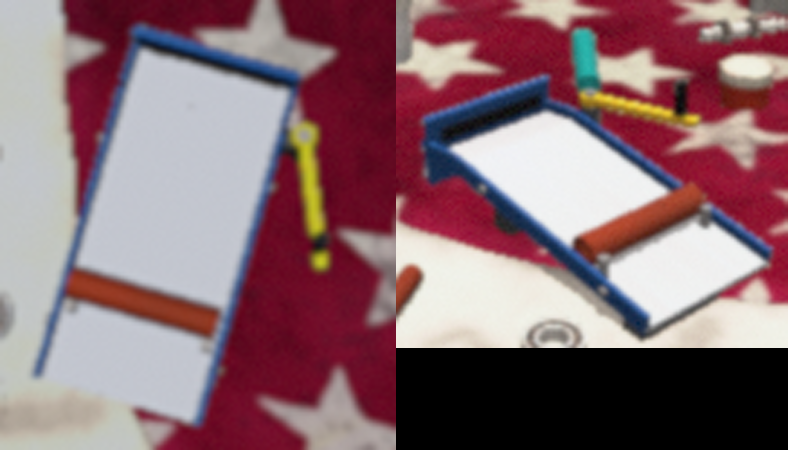

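The crop confirms it: the red pipe lies in the gutter against the pins at top (234,219), with the keeper at top (279,172) to (284,203). The stop is at the far end. Next I'll triangulate.

Run:
```python
from h import *
pts=dict(stopL=((233,143.3),(200.7,192)),stopR=((277.8,155.8),(242.4,176.9)),pipe=((234.1,218.6),(274.4,226.4)),
lowL=((205.6,239.2),(275.9,264.5)),lowR=((250.6,253.1),(319,237.9)),pivot=((279.4,172.5),(256.9,183.8)),knob=((283.9,202),(289,179.5)))
W={}
for k,(a,b) in pts.items(): W[k],e=tri(a,b);print(k,np.round(W[k]*1e3,1),round(e*1e3,1))
# gutter frame fit: yaw+xy from known model points (gutter mm)
G=dict(stopL=(120,62),stopR=(120,-62),lowL=(-129,59),lowR=(-129,-59),pivot=(83,-76))
A=np.array([G[k] for k in G])/1e3;B=np.array([W[k][:2] for k in G])
ca,cb=A.mean(0),B.mean(0);U,_,Vt=np.linalg.svd((A-ca).T@(B-cb));R=Vt.T@U.T;o=cb-R@ca
yaw=np.arctan2(R[1,0],R[0,0]);print("yaw",yaw,"o",o,"res mm",np.round((A@R.T+o-B)*1e3,1).tolist())
for k in("pipe","knob","pivot"):print(k,"in gutter",np.round(R.T@(W[k][:2]-o)*1e3,1),round(W[k][2]*1e3,1))
q=manip.get_obs()["tool_rot"]
from scipy.spatial.transform import Rotation as Ro
print(Ro.from_quat(np.r_[q[1:],q[0]]).as_matrix().round(3))
```

```text
stopL [ 683.4 -143.3   60.1] 1.2
stopR [ 652.8 -259.6   62.5] 2.7
pipe [ 491.6 -153.9   35.3] 1.7
lowL [439.7 -80.8   7.7] 0.1
lowR [ 408.7 -198.4   15.5] 0.9
pivot [ 612.2 -264.9   53.4] 1.0
knob [ 531.2 -276.3   83.8] 0.9
yaw -0.24935581690605255 o [ 0.55050296 -0.17146645] res mm [[-1.3, 2.3], [-1.4, -1.5], [0.3, -1.6], [2.3, 1.6], [0.0, -0.7]]
pipe in gutter [-61.4   2.4] 35.3
knob in gutter [   7.2 -106.4] 83.8
pivot in gutter [ 82.8 -75.3] 53.4
[[ 0.932  0.361 -0.   ]
 [ 0.361 -0.932  0.002]
 [ 0.    -0.002 -1.   ]]
```

```bash
python3 -m crank '[[[0.10,-0.09,0,0.2],[0.20,-0.18,0,0.4],[0.30,-0.27,0,0.62],[0.366,-0.326,0.03,0.62],[0.366,-0.326,0.05,0.62],[0.366,-0.326,0.05,0.62],[0.366,-0.326,0.05,0.62],[0.366,-0.326,0.05,0.62],[0.366,-0.326,0.05,0.62],[0.366,-0.326,0.05,0.62],[0.366,-0.326,0.05,0.62],[0.366,-0.326,0.05,0.62]]]' 0.04 20
cat >> h.py <<'E'
YAW=-0.2494;O=np.array([0.5505,-0.1715]);RG=np.array([[np.cos(YAW),-np.sin(YAW)],[np.sin(YAW),np.cos(YAW)]])
from scipy.spatial.transform import Rotation as Ro
def where():
    o=manip.get_obs();q=o["tool_rot"];M=Ro.from_quat(np.r_[q[1:],q[0]]).as_matrix()
    g=RG.T@(o["tcp_pos"][:2]-O);print("t",round(o["time"],2),"tcp gutter mm",np.round(g*1e3,1),"z",round(o["tcp_pos"][2]*1e3,1),"toolx yaw rel gutter",round(np.arctan2(M[1,0],M[0,0])-YAW,3),"tilt",M[:,2].round(3),"F",np.round(o["wrist_force"],1),"grip",round(o["grip_width"]*87,1));return g,M
def shift(gx,gy,z):
    "tool-axis shift to gutter (mm) target"
    g,M=where();w=np.r_[O+RG@np.array([gx,gy])/1e3,z/1e3]-manip.get_obs()["tcp_pos"];print("tool shift",np.round(M.T@w,4))
E
python3 -c "
from h import *
shift(-108,0,21)"
```

```text
time: 1.1
tcp_pos: [0.4496, -0.144, 0.172]
tool_rot: [-0.0, 0.992, -0.125, -0.0]
wrist_force: [0.3, 0.1, 0.3]
grip_width: 0.458
gripper_force: 0.0
t 1.1 tcp gutter mm [-104.5    1.8] z 172.0 toolx yaw rel gutter -0.0 tilt [-0.  0. -1.] F [0.3 0.1 0.3] grip 39.9
tool shift [-0.0034  0.0019  0.151 ]
```

```bash
python3 -m crank '[[[-0.003,0.002,0.04,0],[-0.003,0.002,0.08,0],[-0.003,0.002,0.115,0],[-0.003,0.002,0.135,0],[-0.003,0.002,0.145,0],[-0.003,0.002,0.151,0],[-0.003,0.002,0.151,0]]]'
python3 - <<'E'
from h import *
where()
t=manip.camera("top");s=manip.camera("scene")
cv2.imwrite("pics/p2.png",np.hstack([cv2.resize(t[120:280,180:310],None,fx=2.8,fy=2.8),cv2.resize(s[140:300,190:340],None,fx=2.8,fy=2.8)])[:,:800])
E
```

```text
time: 1.68
tcp_pos: [0.4455, -0.1476, 0.0209]
tool_rot: [-0.0, 0.992, -0.125, -0.001]
wrist_force: [-0.3, 0.9, -0.1]
grip_width: 0.461
gripper_force: 0.0
t 1.68 tcp gutter mm [-107.6   -2.7] z 20.9 toolx yaw rel gutter -0.001 tilt [-0.001  0.001 -1.   ] F [-0.3  0.9 -0.1] grip 40.1
```

View pics/p2.png

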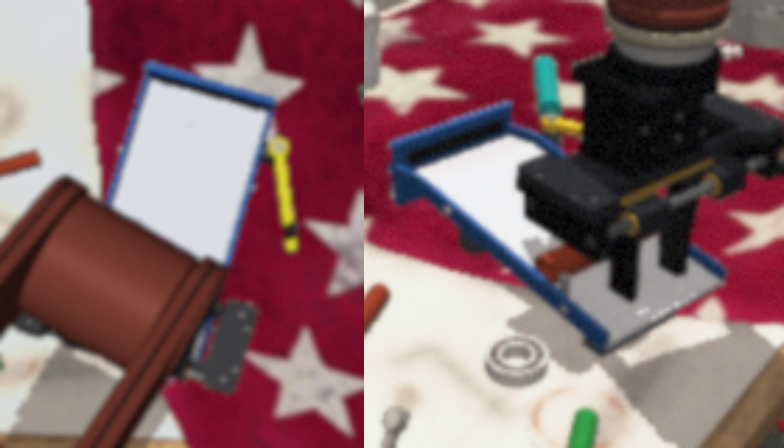

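The picture shows the fingers standing on bare floor inside the walls, downhill of the pipe (scene half 620–680, 290), with everything else untouched. Next I push uphill.

```bash
python3 -m crank '[[[0.008,-0.001,-0.001,0],[0.016,-0.002,-0.002,0],[0.021,-0.002,-0.0025,0],[0.025,-0.002,-0.003,0],[0.029,-0.002,-0.0035,0],[0.034,-0.002,-0.004,0],[0.040,-0.002,-0.005,0],[0.046,-0.002,-0.0055,0],[0.053,-0.002,-0.0065,0],[0.060,-0.002,-0.0075,0],[0.066,-0.002,-0.008,0],[0.070,-0.002,-0.0085,0]]]'
python3 - <<'E'
from h import *
where()
for n in("top","scene"):
  i=manip.camera(n);cv2.imwrite(f"pics/q_{n}.png",i)
  for c in blobs(i,(2,130,60),(12,255,255)): print(n,cv2.contourArea(c),np.round(cv2.minAreaRect(c)[0],1),cv2.boundingRect(c))
E
```

```text
time: 2.78
tcp_pos: [0.5153, -0.1634, 0.0303]
tool_rot: [0.0, 0.992, -0.125, 0.0]
wrist_force: [-1.0, -0.7, -0.4]
grip_width: 0.46
gripper_force: 0.1
t 2.78 tcp gutter mm [-36.1  -0.9] z 30.3 toolx yaw rel gutter -0.001 tilt [ 0.001 -0.    -1.   ] F [-1.  -0.7 -0.4] grip 40.0
top 221.5 [175. 380.] (146, 377, 59, 7)
top 23841.5 [145.9 289.1] (0, 146, 269, 238)
scene 732.0 [487.5 364.5] (467, 346, 42, 38)
scene 168.0 [186.9 255.1] (177, 242, 21, 28)
scene 129.0 [245.4 219.8] (237, 213, 17, 14)
scene 62.0 [267.  210.5] (263, 205, 9, 12)
scene 35.0 [313.7 183.7] (310, 180, 8, 8)
scene 1528.5 [271.4 104. ] (251, 76, 42, 58)
scene 326.5 [296.5  53.3] (279, 36, 28, 29)
scene 59.0 [248.2  41.8] (238, 29, 16, 29)
```

```bash
python3 -c "
from h import *
for n in((245.4,219.8),(267,210.5)):
  p=plane('scene',n,0.038);print(np.round(RG.T@(p[:2]-O)*1e3,1))"
python3 -m crank '[[[0.005,0,-0.0005,0],[0.011,0,-0.0015,0],[0.018,0,-0.002,0],[0.025,0,-0.003,0],[0.032,0,-0.004,0],[0.039,0,-0.005,0],[0.046,0,-0.0055,0],[0.053,0,-0.0065,0],[0.060,0,-0.0075,0],[0.067,0,-0.008,0],[0.073,0,-0.009,0],[0.077,0,-0.0095,0]]]'
python3 - <<'E'
from h import *
where()
i=manip.camera("scene");cv2.imwrite("pics/q3.png",cv2.resize(i[130:290,180:340],None,fx=3.5,fy=3.5))
for c in blobs(i,(2,130,60),(12,255,255)):
  r=cv2.minAreaRect(c)[0]
  if 190<r[0]<300 and r[1]>150:
    p=plane("scene",r,0.048);print(np.round(r,1),np.round(RG.T@(p[:2]-O)*1e3,1),cv2.contourArea(c))
E
```

```text
[-7.7 34.7]
[ -8.  -26.6]
time: 3.88
tcp_pos: [0.5898, -0.1824, 0.0397]
tool_rot: [0.0, 0.992, -0.125, 0.0]
wrist_force: [-0.0, -0.3, 0.5]
grip_width: 0.462
gripper_force: 0.1
t 3.88 tcp gutter mm [40.8 -0.9] z 39.7 toolx yaw rel gutter -0.001 tilt [ 0.001 -0.    -1.   ] F [-0.  -0.3  0.5] grip 40.2
[223.6 202.8] [65.4 37.2] 107.0
[244.  194.8] [ 66.  -21.7] 61.5
```

View pics/q3.png

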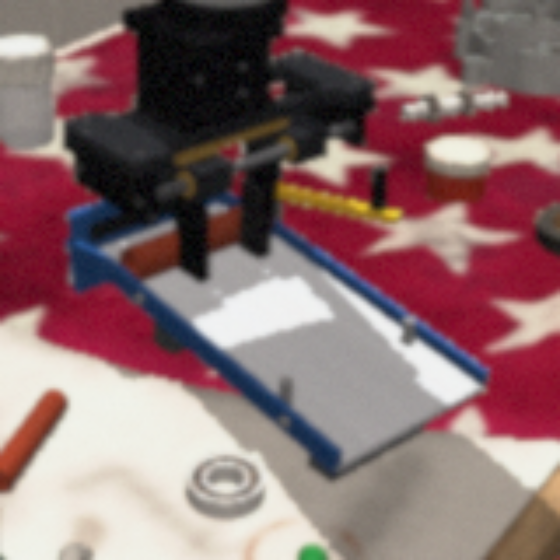

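The picture shows the pipe square across the floor just ahead of the fingers (crop 180,245), close to the crest. Next I ease it over.

```bash
python3 -m crank '[[[0.004,0,-0.0005,0],[0.008,0,-0.001,0],[0.012,0,-0.0015,0],[0.016,0,-0.002,0],[0.020,0,-0.0025,0],[0.024,0,-0.003,0],[0.028,0,-0.003,0],[0.031,0,-0.003,0],[0.034,0,-0.003,0],[0.036,0,-0.003,0],[0.036,0,-0.003,0],[0.036,0,-0.003,0]]]'
python3 -m crank '[[[0,0,0,0],[0,0,0,0],[-0.004,0,0,0],[-0.012,0,-0.005,0],[-0.02,0,-0.015,0],[-0.03,0,-0.03,0],[-0.04,0,-0.06,0],[-0.05,0,-0.10,0],[-0.06,0,-0.13,0],[-0.06,0,-0.13,0]]]'
python3 - <<'E'
from h import *
where()
t=manip.camera("top");s=manip.camera("scene")
cv2.imwrite("pics/p4.png",np.hstack([cv2.resize(t[120:280,180:310],None,fx=2.8,fy=2.8),cv2.resize(s[140:300,190:340],None,fx=2.8,fy=2.8)])[:,:800])
for c in blobs(s,(2,130,60),(12,255,255)):
  r=cv2.minAreaRect(c)[0]
  if 190<r[0]<300 and r[1]>150:
    p=plane("scene",r,0.048);print(np.round(r,1),np.round(RG.T@(p[:2]-O)*1e3,1),cv2.contourArea(c))
E
```

```text
time: 4.93
tcp_pos: [0.6237, -0.191, 0.0424]
tool_rot: [-0.0, 0.992, -0.125, -0.0]
wrist_force: [0.1, -0.4, -0.0]
grip_width: 0.458
gripper_force: 0.0
time: 5.77
tcp_pos: [0.5677, -0.1774, 0.181]
tool_rot: [0.002, 0.992, -0.125, 0.005]
wrist_force: [1.6, 0.3, 0.3]
grip_width: 0.461
gripper_force: 0.0
t 5.77 tcp gutter mm [18.1 -1.4] z 181.0 toolx yaw rel gutter -0.001 tilt [ 0.01  -0.005 -1.   ] F [1.6 0.3 0.3] grip 40.1
[225.5 191.4] [106.8   0.8] 299.5
```

View pics/p4.png

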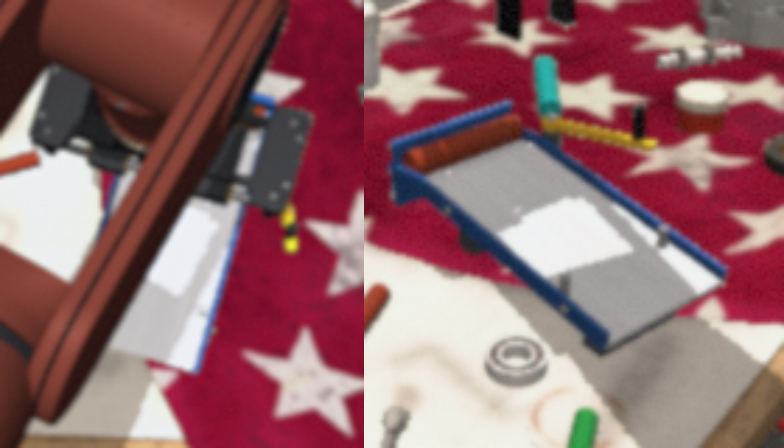

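The picture shows the pipe lying against the stop (scene crop 460,145), and it measures x = 106.8, which matches the expected 106. The keeper knob, pot and bearing have not moved. Next I close the fingers and go round to the outside of the knob.

```bash
python3 -m crank '[[[0.002,0.02,0,-0.12],[0.002,0.05,0,-0.24],[0.002,0.08,0,-0.36],[0.002,0.11,0,-0.48],[0.002,0.133,0,-0.60],[0.002,0.133,0,-0.72],[0.002,0.133,0,-0.84],[0.002,0.133,0,-0.96],[0.002,0.133,0,-1.08],[0.002,0.133,0,-1.20],[0.002,0.133,0,-1.32],[0.002,0.133,0,-1.44]]]' 0 | head -1
python3 -m crank '[[[0,0,0,-0.12],[0,0,0,-0.24],[0,0,0,-0.36],[0,0,0,-0.48],[0,0,0,-0.52],[0,0,0,-0.52],[0,0,0,-0.52]]]' | head -1
python3 - <<'E'
from h import *
print(np.round(manip.get_obs()["joint_positions"],2))
s=manip.camera("scene");t=manip.camera("top")
cv2.imwrite("pics/p5.png",np.hstack([cv2.resize(t[120:280,200:330],None,fx=2.8,fy=2.8),cv2.resize(s[100:260,190:340],None,fx=2.8,fy=2.8)])[:,:800])
shift(20,-134,64)
E
```

```text
time: 6.87
time: 7.45
[-0.65  0.24  1.6  -0.    1.3  -0.78]
t 7.55 tcp gutter mm [  17.1 -133.6] z 171.5 toolx yaw rel gutter 1.958 tilt [-0.001  0.001 -1.   ] F [ 0.3 -0.8 -0.3] grip 0.8
tool shift [-0.0016  0.0026  0.1075]
```

View pics/p5.png

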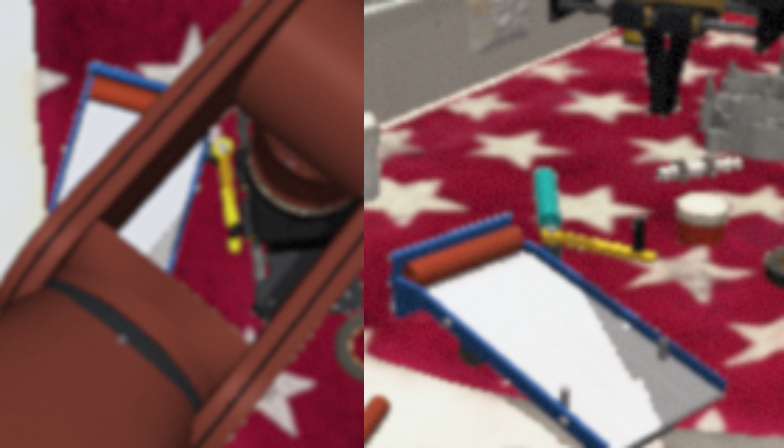

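The picture shows the pipe still seated (scene half 465,250). The closed fingers are high and to the outer side of the knob, which sits at top half (237,228). Next I descend.

```bash
python3 -m crank '[[[-0.0015,0.0025,0.03,0],[-0.0015,0.0025,0.06,0],[-0.0015,0.0025,0.085,0],[-0.0015,0.0025,0.10,0],[-0.0015,0.0025,0.1075,0],[-0.0015,0.0025,0.1075,0]]]'
python3 - <<'E'
from h import *
g,M=where();g=g*1e3
rel=np.arctan2(M[1,0],M[0,0])-YAW
def tcp(phi,off=15.5):
    t=np.array([np.sin(phi),np.cos(phi)]);return np.array([83,-76])+80*np.array([-np.cos(phi),np.sin(phi)])-off*t
ph=list(np.arange(-.39,1.58,.098))+[1.571]
for i in range(0,len(ph),10):
    if i: g=tcp(ph[i-1]);rel=np.pi/2-ph[i-1]
    for p in ph[i:i+10]:
        d=tcp(p)-g;c,s=np.cos(rel),np.sin(rel)
        print(round(p,2),"[%.3f,%.3f,0,%.2f]"%((c*d[0]+s*d[1])/1e3,(s*d[0]-c*d[1])/1e3,rel-(np.pi/2-p)))
    print()
E
```

```text
time: 8.05
tcp_pos: [0.5358, -0.3056, 0.0625]
tool_rot: [-0.002, 0.657, 0.754, -0.0]
wrist_force: [-0.7, 0.7, 0.1]
grip_width: 0.006
gripper_force: 0.0
t 8.05 tcp gutter mm [  18.9 -133.6] z 62.5 toolx yaw rel gutter 1.959 tilt [-0.003  0.003 -1.   ] F [-0.7  0.7  0.1] grip 0.5
-0.39 [0.013,0.001,0,-0.00]
-0.29 [0.021,0.000,0,0.10]
-0.19 [0.029,-0.000,0,0.19]
-0.1 [0.037,0.000,0,0.29]
0.0 [0.045,0.001,0,0.39]
0.1 [0.053,0.003,0,0.49]
0.2 [0.060,0.006,0,0.59]
0.3 [0.068,0.009,0,0.68]
0.39 [0.074,0.013,0,0.78]
0.49 [0.081,0.018,0,0.88]

0.59 [0.008,-0.001,0,0.10]
0.69 [0.016,-0.001,0,0.20]
0.79 [0.024,-0.001,0,0.29]
0.88 [0.032,0.000,0,0.39]
0.98 [0.039,0.002,0,0.49]
1.08 [0.047,0.005,0,0.59]
1.18 [0.054,0.008,0,0.69]
1.28 [0.061,0.012,0,0.78]
1.37 [0.067,0.017,0,0.88]
1.47 [0.073,0.023,0,0.98]

1.57 [0.008,-0.001,0,0.10]
1.57 [0.008,-0.001,0,0.10]
```

```bash
python3 -m crank '[[[0.006,0,-0.001,0],[0.013,0.001,-0.001,0],[0.021,0,-0.001,0.10],[0.029,0,-0.001,0.19],[0.037,0,-0.001,0.29],[0.045,0.001,-0.001,0.39],[0.053,0.003,-0.001,0.49],[0.060,0.006,-0.001,0.59],[0.068,0.009,-0.001,0.68],[0.074,0.013,-0.001,0.78],[0.081,0.018,-0.001,0.88],[0.081,0.018,-0.001,0.88]]]'
python3 - <<'E'
from h import *
where();print("want ~", 83-80*np.cos(.49)-15.5*np.sin(.49), -76+80*np.sin(.49)-15.5*np.cos(.49), "rel 1.08")
s=manip.camera("scene");cv2.imwrite("pics/p6.png",cv2.resize(s[120:260,180:320],None,fx=4,fy=4))
E
```

```text
time: 9.05
tcp_pos: [0.5454, -0.2228, 0.068]
tool_rot: [0.001, 0.916, 0.402, 0.001]
wrist_force: [-0.4, -1.0, -0.4]
grip_width: 0.006
gripper_force: 0.0
t 9.05 tcp gutter mm [  7.7 -51. ] z 68.0 toolx yaw rel gutter 1.077 tilt [ 0.003 -0.001 -1.   ] F [-0.4 -1.  -0.4] grip 0.5
want ~ 5.11867004453734 -52.02608825476424 rel 1.08
```

View pics/p6.png

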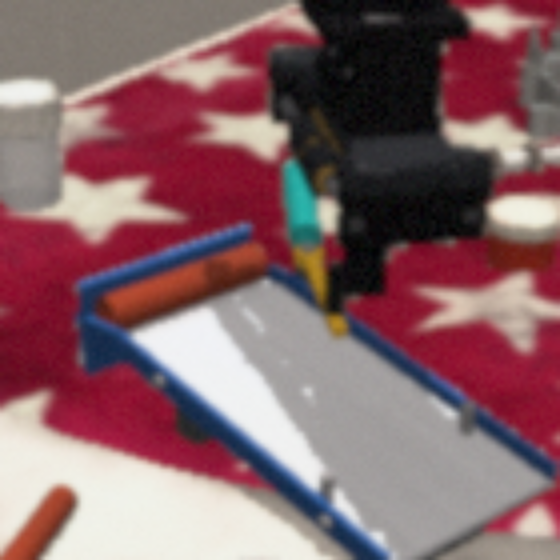

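The picture shows the keeper swung in over the wall (crop 325,300) with the fingers behind the knob and the pipe still seated. Continuing along the arc.

```bash
python3 -m crank '[[[0.007,-0.001,0.001,0.10],[0.015,-0.001,0.002,0.20],[0.023,-0.001,0.002,0.29],[0.031,0,0.002,0.39],[0.038,0.002,0.002,0.49],[0.046,0.005,0.002,0.59],[0.053,0.008,0.002,0.69],[0.060,0.012,0.002,0.78],[0.066,0.017,0.002,0.88],[0.072,0.023,0.002,0.98],[0.072,0.023,0.002,0.98]]]'
python3 - <<'E'
from h import *
shift(67.5,4,65)
E
```

```text
time: 10.02
tcp_pos: [0.611, -0.1867, 0.0652]
tool_rot: [0.0, 0.997, -0.075, 0.001]
wrist_force: [0.5, -0.2, 0.7]
grip_width: 0.006
gripper_force: 0.0
t 10.02 tcp gutter mm [62.4  0.2] z 65.2 toolx yaw rel gutter 0.099 tilt [ 0.002 -0.001 -1.   ] F [ 0.5 -0.2  0.7] grip 0.5
tool shift [ 0.0054 -0.0033  0.0002]
```

Next I push slowly to the limit stop, watching the force.

```bash
python3 -m crank '[[[0.002,-0.001,0,0.05],[0.004,-0.002,0,0.10],[0.005,-0.003,0,0.10],[0.006,-0.003,0,0.10],[0.007,-0.003,0,0.10],[0.007,-0.003,0,0.10]]]'
python3 - <<'E'
from h import *
where()
s=manip.camera("scene");cv2.imwrite("pics/p7.png",cv2.resize(s[130:250,180:320],None,fx=4,fy=4))
E
```

```text
time: 10.52
tcp_pos: [0.6156, -0.1843, 0.0641]
tool_rot: [-0.0, 0.992, -0.123, -0.001]
wrist_force: [-4.5, 2.5, 4.8]
grip_width: 0.006
gripper_force: 2.8
t 10.52 tcp gutter mm [66.3  3.7] z 64.1 toolx yaw rel gutter 0.002 tilt [-0.003  0.001 -1.   ] F [-4.5  2.5  4.8] grip 0.5
```

View pics/p7.png

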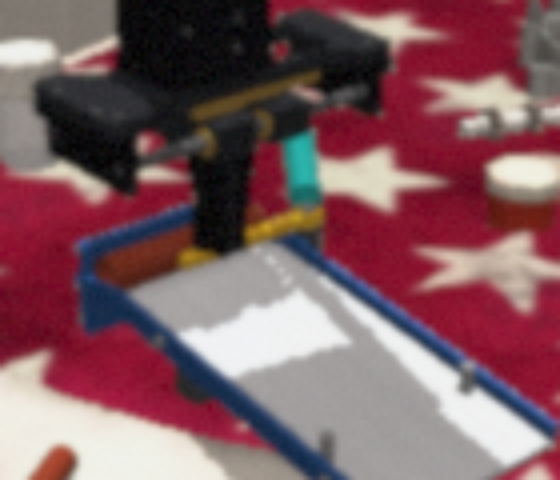

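The picture shows the keeper lying across behind the pipe (crop 190–320, 255–220), and the 5 N contact force suggests it has reached its limit. A small extra push will confirm that, then I retreat.

```bash
python3 -m crank '[[[0.001,0,0,0],[0.002,0,0,0],[0.002,0,0,0]]]'
python3 -m crank '[[[-0.005,0,0,0],[-0.012,0,0,0],[-0.02,0,-0.01,0],[-0.03,0,-0.03,0],[-0.04,0,-0.06,0],[-0.06,0,-0.09,0],[-0.09,0,-0.12,0],[-0.13,0,-0.14,0],[-0.16,0,-0.14,0],[-0.16,0,-0.14,0],[-0.16,0,-0.14,0]]]'
python3 - <<'E'
from h import *
where()
t=manip.camera("top");s=manip.camera("scene")
cv2.imwrite("pics/p8.png",np.hstack([cv2.resize(t[120:270,200:350],None,fx=2.6,fy=2.6),cv2.resize(s[130:280,180:330],None,fx=2.6,fy=2.6)]))
for n,i in(("top",t),("scene",s)):
  for k,lo,hi in(("red",(2,130,60),(12,255,255)),("yel",(22,140,100),(33,255,255))):
    for c in blobs(i,lo,hi,10):
      r=cv2.minAreaRect(c)[0]
      if 190<r[0]<300 and 130<r[1]<240:
        b=[RG.T@(plane(n,q,.048 if k=="red" else .0575)[:2]-O)*1e3 for q in cv2.boxPoints(cv2.minAreaRect(c))]
        print(n,k,np.round(b).tolist())
E
```

```text
time: 10.82
tcp_pos: [0.6159, -0.1843, 0.0639]
tool_rot: [-0.001, 0.992, -0.123, -0.003]
wrist_force: [-11.6, 3.5, 9.8]
grip_width: 0.008
gripper_force: 6.2
time: 11.73
tcp_pos: [0.4628, -0.1451, 0.2046]
tool_rot: [0.0, 0.992, -0.124, 0.001]
wrist_force: [1.2, -0.0, -0.2]
grip_width: 0.006
gripper_force: 0.0
t 11.73 tcp gutter mm [-91.5   3.9] z 204.6 toolx yaw rel gutter 0.0 tilt [ 0.002 -0.001 -1.   ] F [ 1.2 -0.  -0.2] grip 0.6
top red [[96.0, 56.0], [117.0, 57.0], [117.0, -50.0], [96.0, -50.0]]
top yel [[64.0, 1.0], [83.0, 3.0], [92.0, -81.0], [73.0, -83.0]]
scene red [[127.0, 48.0], [127.0, -21.0], [88.0, 0.0], [90.0, 66.0]]
scene red [[127.0, -29.0], [125.0, -73.0], [105.0, -60.0], [107.0, -18.0]]
scene yel [[84.0, 19.0], [87.0, 2.0], [76.0, 8.0], [73.0, 24.0]]
scene yel [[92.0, -6.0], [88.0, -89.0], [69.0, -76.0], [74.0, 5.0]]
```

View pics/p8.png

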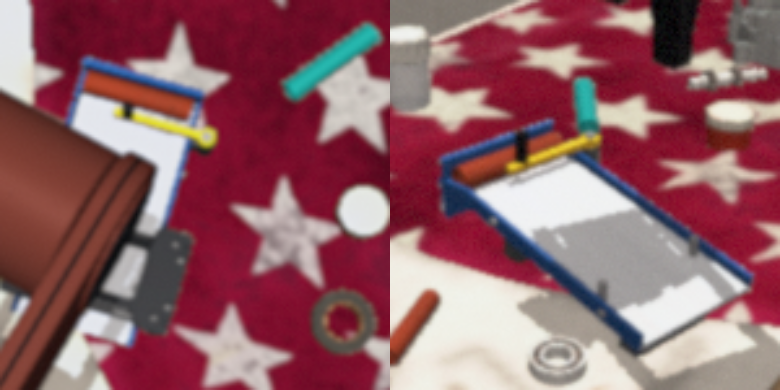

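The picture shows the pipe against the stop (top half 138,93) and the keeper parallel behind it (115,112 to 207,138). The pushing force doubled with only 0.3 mm of movement, so the keeper is at its limit. The bystanders have not moved and the robot is clear.

```bash
python3 -c "
from plant import manip
print(manip.finish_job())"
```

```text
the job is handed in; nothing more can be done
None
```

The pipe rolled over the crest and lies against the blue stop, the yellow keeper is fully across behind it at its limit, the bearing, grease pot and tape roll were left alone, and I handed the job in at about 12 s of the 54 s allowed.

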